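Take the rod support off the wrapping jig

TASK

Slide the wooden rod support along its T-track to the open end, by the end stop, and lift it off there without ramming or wrenching it against the track. Then stand it gently upright in the middle of the cork mat, and leave the lure, the cap and the two guides where they lie.

Things in the scene. Friction and masses are not known exactly. Their poses are not given: they have to be found in the camera images.
- jig: Fixed rod-wrapping jig. Origin on the slate below the T-track's centre line; x across the track, away from the robot; y along it towards its open end; z up. Wooden board, x -50 to 100, y -195 to 165, 12 mm thick. On it an aluminium T-track 52 mm wide, centred on x = 0, top at z = 33. Channel floor z = 16, 40 mm wide; two lips, underside z = 27, leave an 18 mm slot.
- stop_nominal (a point): Fixed point of the jig at x 0, y 95, z 61 mm: mean place of the support's centre when its foot meets the track's end stop. The track is clamped anywhere 25 mm either way along y, unmeasured: feel for the stop. The lips end 60 mm before the stop, so only within about 10 mm of it can the 50 mm foot be lifted out. The stop is rigid, as high as the lips.
- ledge_edge (a point): Middle of the ledge's lower edge nearest the robot. Jig frame, mm: ledge x -5 to 60, y -190 to 5, z 151 to 163, spools on it to z = 203; posts 20 mm square under it at x 50, y -175 and -10. It hangs over the support's start and leaves no room for a hand from straight above: come from the robot's side (-x), tool leaning back about 40 degrees from vertical.
- support_center (a point): Centre of the loose rod support (0.14-0.3 kg), 45 mm above its underside. In the track: x across, y along, z up. Steel foot 36 (x) by 50 (y) by 8 mm, under the lips with 2 mm play each side, 3 mm above; neck 14 by 40. Walnut stem 30 (x) by 36 (y), 20 to 62 mm up: grip its flat ends across y. Above, a V of two prongs to 85 mm, 14 mm thick in y. Starts under the ledge, centre at z = 61.
- mat: Fixed square cork mat lying on the slate, 140 by 140 by 6 mm; origin at the centre of its underside.
- lure: Bystander: chrome spoon lure, 93 mm long, 26 mm wide, 5 mm thick, lying flat; origin at its underside.
- cap: Bystander: walnut rod-end cap, 44 mm diameter, 60 mm high, standing; origin at the centre of its underside.
- guide0: Bystander: white ceramic rod guide ring, 42 mm outside, 10 mm high, lying flat; origin at its underside.
- guide1: Bystander: second white ceramic rod guide ring, the same.
- vise: Fixed cast-iron bench vise, about 230 mm long, 130 mm wide and 175 mm high, a brass reel foot in its jaws; to the left, beyond the mat; keep clear. Origin at the centre of its underside.
Mind the look-alikes: they are no part of the job. What is shaped like the part that bears support_center but blue or white is not meant.

How it is judged:
On the way, in this order (a step that is already met when the one before it is completed fails the run):
1. the support has been slid to the open end of the track (its centre more than 60 mm towards the open end from the jig's origin) (y of support_center in the frame of jig above 0.06 m and z of support_center in the frame of jig below 0.075 m), for 0.05 s.
2. the support is lifted clear of the track (its foot above the lips) (z of support_center in the frame of jig above 0.085 m), for 0.1 s.
At the end, for the whole second after the job is handed in: The support stands upright (within 0.1 rad) and at rest on the cork mat, its centre within 35 mm of the mat's centre, foot on the cork (centre 45 to 57 mm above the slate), released (horizontal distance between support_center and mat below 0.035 m and height (world z) of support_center between 0.045 and 0.057 m and angle between support_center's own z axis and vertical below 0.1 rad and linear speed of support below 0.02 m/s); the robot touches nothing.
It fails at once if the support is wrenched or rammed against the track (contact force above 60 N) (contact force between support and jig above 60 N).
It fails at once if the support is dropped or banged on to the mat (contact force above 60 N) (contact force between support and mat above 60 N).
It fails at once if a bystander is moved more than 25 mm (distance of any of lure, cap, guide0, guide1 from where it was at the start of the episode above 0.025 m).
It also fails if it takes over 42 s, if anything falls off the work surface, if the arm or the gripper's body presses on something with over 40 N, if the wrist force passes 120 N, or if a joint passes its speed limit or range.

ROBOT

A 6-joint arm with a two-finger parallel gripper is mounted at the origin on the work surface. World frame = base frame: x ahead of the robot, y to its left, z up, the work surface at z = 0. Lengths are in m, angles in rad, forces in N, time in s.
With the tool pointing down it reaches from about 0.425 to 0.95 m from the base axis. Payload 3.5 kg.
Tool frame: the origin (TCP) lies on the centre line of the jaws, within the pads' length; the fingertips stand 8 mm ahead of it and the grasp point (between the pads) lies 11 mm behind it; z points along the fingers, y is the line along which they close (so a half turn about z gives the same grasp; the last joint's range is limited). The gripper opens to 85 mm and grips with 20 to 120 N. Pads are 22 mm wide; open, the fingers measure 114 mm over their backs; the gripper's body (76 mm by 85 mm) begins 54 mm behind the grasp point. The pads swing forward as they close: fully open they stand 13 mm farther back than shut.
Start: joints at [1.107, 0.286, 1.577, -0, 1.279, -0.15], TCP at [0.208, 0.642, 0.239] pointing down, gripper open.
Joint ranges: [-2.77, 2.77], [-0.9, 2.22], [0.21, 2.48], [-1.53, 4.67], [0.24, 2.81], [-2.84, 2.84]. Speed limits (rad/s): [2.79, 2.79, 3.14, 3.14, 3.14, 3.14].

INTERFACE

Orientations are given as a unit quaternion [x, y, z, w].
In Python, from plant import ctrl gives the robot as it stands. The module is installed in compiled form; this text tells all that it offers.
- The arm moves only by the tool send_rows, never from a script. Its argument "steps" is a list of rows, each a list of 5 numbers: the shift along the tool's x, y, z in m, then the turn about the tool's z in degrees, then the opening, from -1 (shut) to 1 (fully open). A call has 1 to 12 rows; each row is the pose to reach, as a shift and turn from the pose commanded when the call began, along the tool's axes at that moment; what a row does not reach only later rows make up. A row lasts 1/10 s, in which the tool goes at most 50 mm and 8.59 degrees, less where a joint would pass 70% of its speed; a pose out of reach is approached as far as the arm can. A call with a gripper value outside its range is refused whole. The fingers move at their own pace and stop on an object; "squeeze" is the grip in N (left out, the last holds). Time passes only in rows, so rows that repeat a pose let the fingers close. It gives the time, the measured TCP pose, the force, the opening and the grip force at its end, in the units of the state.
- ctrl.get_state(): the state, without advancing time (a new reading comes with each control period).
- ctrl.read_camera(name): name is "scene" or "side" or "wrist"; returns the picture (384x512x3 uint8, red, green, blue); there is no depth.
- ctrl.calibration(name): a dict with "intrinsics" (3x3 intrinsics, pixels), "k1" (the pictures are not rectified: a ray, as slopes to the right and down, at radius r is drawn at 1 + k1 r^2 times it, then the intrinsics apply), "extrinsics" (4x4, takes a point from world to camera coordinates); the wrist camera has in their place "tool_from_camera" (4x4, takes a point from camera to tool coordinates, whose origin is the TCP and whose axes are the flange's). Camera axes: x right, y up, looking along -z (the intrinsics and any distortion apply to the point x, -y, -z); pixel columns grow to the right and rows downward; lengths in m; the calibration is good to about 2 mm. A picture is of the moment at which its call begins: read the wrist's pose just before it. calibration takes no time and is no camera call.
- ctrl.sign_off(): hands the job in; it is judged then, once.
The state is a dict: "time": time; "qpos": joint angles; "dq": joint speeds; "joint_efforts": joint torques, N m; "eef_pos": TCP position; "tcp_rot": TCP orientation; "contact_force": force on the tool from outside, world axes, zero at the start; "wrist_torque": the same for the moment, N m; "opening": opening from 0.0 (shut) to 1.0 (fully open); "finger_force": force on a finger pad.
Only numpy, scipy, OpenCV 4.12 (cv2) and the standard library are available. Lean on these libraries where they do the work, as an engineer would, in place of code of your own. Each camera call takes 0.05 s, during which the arm holds its last target. There are 200 camera calls.

## Working session

There is one attempt and no reset: what is moved stays moved. The work goes in short steps, Python scripts to look and compute and a tool call to move; the robot and the scene stay as the last step left them, time stands still between calls to the robot, and variables do not carry over. Pictures are saved under pics/ and viewed, at most 10 in all, crops included, and the job is handed in when it is done.

Besides the shell and the picture viewer there is one more tool, called after ">>>" by a JSON object that holds its "op" and its "data", one argument or row to a line. send_rows: Moves the arm, as the interface text tells. Its arguments: {"type":"object","properties":{"steps":{"type":"array","items":{"type":"array","items":{"type":"number"}}},"squeeze":{"type":"number"}},"required":["steps"]}

```bash
mkdir -p pics
python3 - <<'E'
from plant import ctrl
import cv2,numpy as np,json
s=ctrl.get_state()
for k in s: print(k,np.round(s[k],4).tolist())
for n in ["scene","side","wrist"]:
    c=ctrl.calibration(n); print(n,{k:np.round(v,4).tolist() for k,v in c.items()})
    im=ctrl.read_camera(n); cv2.imwrite(f"pics/{n}0.png",im[...,::-1])
E
```

```text
time 0.0
qpos [1.107, 0.2872, 1.5782, 0.0, 1.2786, -0.15]
dq [0.0007, -0.0003, 0.0002, -0.0005, -0.0021, 0.0007]
joint_efforts [0.0014, -40.5974, -29.2635, -0.0, 0.0057, -0.0]
eef_pos [0.208, 0.6415, 0.2379]
tcp_rot [0.1563, 0.9877, -0.0011, -0.0004]
contact_force [0.5403, 0.6314, -0.1139]
wrist_torque [-0.05, -0.0059, -0.0237]
finger_force 0.0
opening 0.9997
scene {'intrinsics': [[358.4337, 0.0, 259.1439], [0.0, 358.4337, 189.2386], [0.0, 0.0, 1.0]], 'k1': -0.0874, 'extrinsics': [[-0.4037, 0.9147, -0.0183, 0.1783], [-0.5001, -0.2039, 0.8416, 0.2177], [0.7661, 0.3489, 0.5397, -1.4828], [0.0, 0.0, 0.0, 1.0]]}
side {'intrinsics': [[474.337, 0.0, 255.8263], [0.0, 474.337, 200.7572], [0.0, 0.0, 1.0]], 'k1': -0.0154, 'extrinsics': [[0.884, -0.4671, 0.0198, -0.4976], [0.2439, 0.4968, 0.8329, -0.2595], [-0.3989, -0.7314, 0.5531, -1.0657], [0.0, 0.0, 0.0, 1.0]]}
wrist {'intrinsics': [[283.9489, 0.0, 255.1147], [0.0, 283.9489, 194.4145], [0.0, 0.0, 1.0]], 'k1': -0.0492, 'tool_from_camera': [[0.0003, 0.9554, 0.2952, 0.075], [1.0, -0.0003, 0.0001, -0.0005], [0.0002, 0.2952, -0.9554, -0.1346], [0.0, 0.0, 0.0, 1.0]]}
```

View pics/scene0.png

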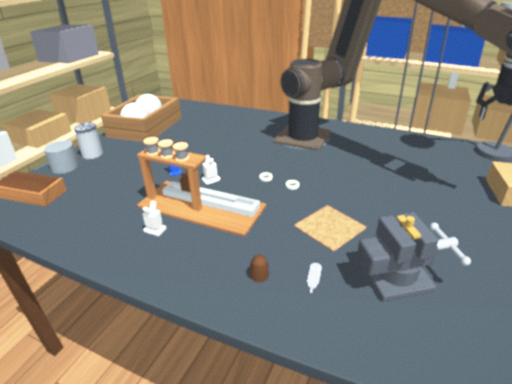

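View pics/side0.png

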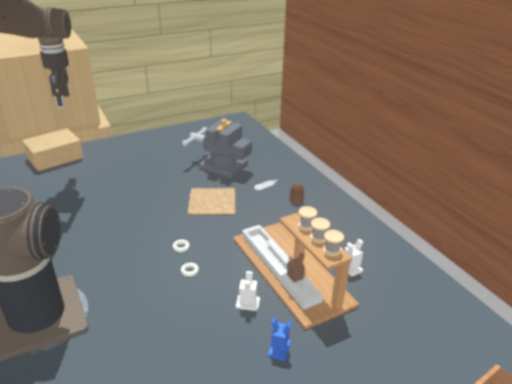

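The side view shows the jig (track end about 255,235), the mat (212,201), rings (181,246) and (190,270), the lure (266,185), the cap (297,194) and the vise (225,150).

What could be taken for the support, by side pixel: walnut in the track under the ledge (296,266), white (248,292), white (354,258) and blue (281,340). The walnut one in the track fits the description, and I'll check it in a close crop.

Run:
```python
import cv2,numpy as np
a=cv2.imread("pics/side0.png")[180:330,180:370]; b=cv2.imread("pics/scene0.png")[130:250,120:350]
cv2.imwrite("pics/c1.png",cv2.resize(a,None,fx=4,fy=4,interpolation=cv2.INTER_CUBIC))
cv2.imwrite("pics/c2.png",cv2.resize(b,None,fx=3.4,fy=3.4,interpolation=cv2.INTER_CUBIC))
```

```text
(no output)
```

View pics/c1.png

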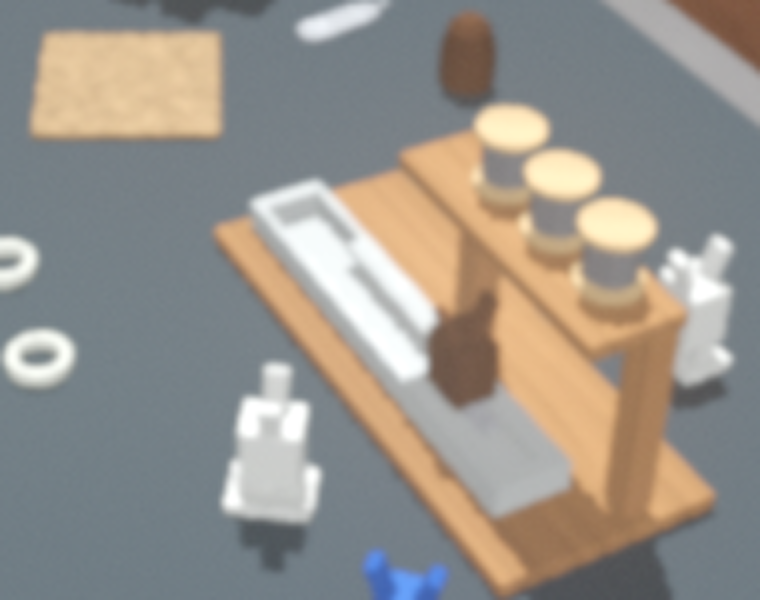

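View pics/c2.png

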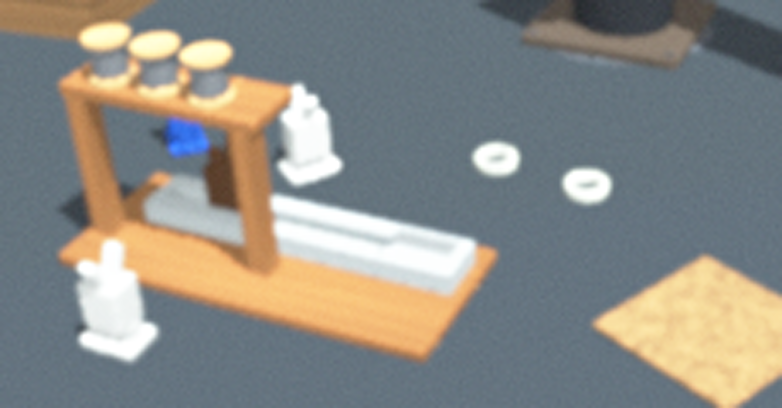

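Both crops confirm that the walnut V-support sits in the track at c1 (465,360). The white and blue ones stand outside the track. Next I'll fit the jig, the mat and the support's y from the pixels in both views.

```bash
cat > h.py <<'E'
from plant import ctrl
import numpy as np,cv2
from scipy.optimize import least_squares
from scipy.spatial.transform import Rotation as R
C={n:ctrl.calibration(n) for n in("scene","side","wrist")}
def proj(n,P,tcp=None):
    c=C[n]; P=np.atleast_2d(P)
    if n=="wrist":
        T=np.eye(4);T[:3,:3]=R.from_quat(tcp[1]).as_matrix();T[:3,3]=tcp[0]
        E=np.linalg.inv(T@np.array(c["tool_from_camera"]))
    else: E=np.array(c["extrinsics"])
    p=P@E[:3,:3].T+E[:3,3]
    s=np.c_[p[:,0],-p[:,1]]/-p[:,2:]
    s=s*(1+c["k1"]*(s**2).sum(1,keepdims=True))
    K=np.array(c["intrinsics"]); return s@K[:2,:2].T+K[:2,2]
def place(v,P):
    P=np.atleast_2d(P).astype(float)/1000; c,s=np.cos(v[2]),np.sin(v[2])
    return np.c_[P[:,0]*c-P[:,1]*s+v[0],P[:,0]*s+P[:,1]*c+v[1],P[:,2]]
A=lambda l:(np.array(l)+.5)/4-.5+[180,180]
B=lambda l:(np.array(l)+.5)/3.4-.5+[120,130]
E
python3 - <<'E'
from h import *
js=[(-50,165,12),(-50,-195,12),(100,-195,12),(-5,5,163),(-5,-190,163),(60,-190,163)]
ps=A([(215,230),(505,582),(715,490),(402,155),(597,342),(685,312)])
jc=[(-50,165,12),(100,165,12),(100,-195,12),(-5,5,163),(60,5,163),(60,-190,163)]
pc=B([(497,250),(425,347),(62,250),(300,88),(245,122),(62,85)])
f=lambda v:np.r_[(proj("side",place(v,js))-ps).ravel(),(proj("scene",place(v,jc))-pc).ravel()]
best=min((least_squares(f,[.7,.1,a],loss="soft_l1") for a in(-1,0,1,2,3)),key=lambda r:r.cost)
J=best.x;print("jig",J.round(4),np.degrees(J[2]));print(f(J).reshape(-1,2).round(1).tolist())
m=[(-70,-70,6),(-70,70,6),(70,70,6),(70,-70,6)]
ms=A([(30,135),(45,32),(222,32),(222,135)]); mc=B([(592,322),(705,256),(735,408)])
# scene: left corner, top corner, bottom corner
def g(v,k):
    return np.r_[(proj("side",place(v,m))-ms).ravel(),(proj("scene",place(v,[m[i] for i in k]))-mc).ravel()]
import itertools
b=min(((least_squares(lambda v:g(v,k),[.6,.4,a],loss="soft_l1"),k) for k in itertools.permutations(range(4),3) for a in(-1.5,-.7,0,.7,1.5)),key=lambda r:r[0].cost)
M=b[0].x;print("mat",M.round(4),b[1],g(M,b[1]).reshape(-1,2).round(1).tolist())
# support: overlay of stem at several y
iv=lambda n,uv,z:least_squares(lambda q:(proj(n,[q[0],q[1],z])-uv).ravel(),[.6,.2]).x
for n,uv,z,l in[("side",A([(38,360)])*0+[190,269],.005,"g"),("side",[181,245.5],.005,"g"),("side",[297,205],.0,"cap"),("side",[266,185],.0,"lure"),("side",A([(275,490)]),.01,"white")]:
    print(l,iv(n,uv,z).round(3))
im=cv2.imread("pics/c1.png")
for y in(-120,-90,-60,-30):print(y,(((proj("side",place(J,[(-15,y-18,36),(-15,y+18,36),(15,y-18,36),(-15,y+18,78),(-15,y-18,78),(15,y-18,78)]))-180+.5)*4)-.5).round(0).tolist())
for y in(60,95,150):print(y,(((proj("side",place(J,[(-26,y,33),(26,y,33)]))-180+.5)*4)-.5).round(0).tolist())
np.save("fit.npy",np.r_[J,M])
E
```

```text
jig [ 0.5685 -0.1113  0.0214] 1.227300921137302
[[-1.8, -0.8], [-0.9, 0.5], [0.0, 0.0], [-1.7, -1.0], [-1.5, 0.9], [1.3, -1.2], [-0.5, -0.3], [-0.4, 1.4], [-2.2, 1.5], [-2.2, -0.2], [1.8, 0.4], [-2.5, -0.2]]
mat [ 0.5422  0.2545 -0.4442] (3, 0, 2) [[-0.3, -0.8], [-0.6, -0.1], [-1.1, -0.3], [-0.9, -1.1], [-0.6, 0.5], [-0.5, 0.1], [-3.0, 0.9]]
g [ 0.367 -0.014]
g [0.38  0.085]
cap [0.769 0.119]
lure [0.74  0.263]
white [ 0.445 -0.187]
-120 [[500.0, 465.0], [465.0, 426.0], [543.0, 448.0], [470.0, 372.0], [506.0, 411.0], [550.0, 394.0]]
-90 [[471.0, 432.0], [438.0, 395.0], [514.0, 416.0], [442.0, 342.0], [476.0, 379.0], [519.0, 362.0]]
-60 [[443.0, 401.0], [412.0, 365.0], [485.0, 385.0], [415.0, 312.0], [448.0, 348.0], [491.0, 332.0]]
-30 [[417.0, 371.0], [386.0, 336.0], [458.0, 355.0], [389.0, 283.0], [420.0, 318.0], [463.0, 303.0]]
60 [[314.0, 279.0], [383.0, 256.0]]
95 [[288.0, 249.0], [356.0, 227.0]]
150 [[249.0, 204.0], [316.0, 183.0]]
```

>>> {"op": "send_rows", "data": {
  "steps": [
    [0, 0, -0.05, 0, 1],
    [-0.34, -0.35, -0.06, 71, 1],
    [-0.34, -0.35, -0.06, 71, 1],
    [-0.34, -0.35, -0.06, 71, 1],
    [-0.34, -0.35, -0.06, 71, 1],
    [-0.34, -0.35, -0.06, 71, 1],
    [-0.34, -0.35, -0.06, 71, 1],
    [-0.34, -0.35, -0.06, 71, 1],
    [-0.34, -0.35, -0.06, 71, 1],
    [-0.34, -0.35, -0.06, 71, 1],
    [-0.34, -0.35, -0.06, 71, 1],
    [-0.34, -0.35, -0.06, 71, 1]
  ],
  "squeeze": 30
}}

```text
time: 1.35
eef_pos: [0.4252, 0.2006, 0.2992]
tcp_rot: [0.703, 0.711, -0.0, 0.001]
contact_force: [-0.2, 0.3, 0.4]
opening: 1.001
finger_force: 0.0
```

>>> {"op": "send_rows", "data": {
  "steps": [
    [-0.23, 0.09, 0, 0, 1],
    [-0.23, 0.09, 0, 0, 1],
    [-0.23, 0.09, 0, 0, 1],
    [-0.23, 0.09, 0, 0, 1],
    [-0.23, 0.09, 0, 0, 1],
    [-0.23, 0.09, 0, 0, 1],
    [-0.23, 0.09, 0, 0, 1]
  ]
}}

```text
time: 2.05
eef_pos: [0.5177, -0.0245, 0.2987]
tcp_rot: [0.701, 0.713, -0.0, -0.001]
contact_force: [-0.4, -0.1, -0.1]
opening: 1.003
finger_force: 0.0
```

Run:
```python
from h import *
s=ctrl.get_state(); im=ctrl.read_camera("wrist")
np.save("w1.npy",np.r_[s["eef_pos"],s["tcp_rot"]]); print(s["time"],s["eef_pos"],s["tcp_rot"])
cv2.imwrite("pics/w1.png",cv2.resize(im[...,::-1],(768,576),interpolation=cv2.INTER_CUBIC))
```

```text
2.05 [ 0.5177439  -0.02448932  0.2987099 ] [ 7.01385380e-01  7.12781753e-01 -1.32053758e-04 -8.39055521e-04]
```

View pics/w1.png

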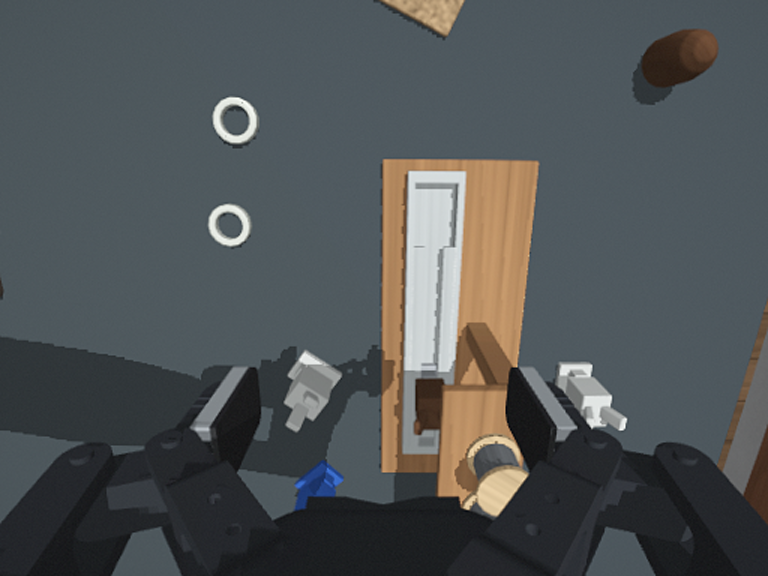

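The wrist view shows the board corners (383,160), (538,161), (382,472) and the ledge corner (441,387). The lips end at about row 247, the stop's inner face is at about row 187, the walnut stem's +y face foot is at about (430,378), and the white look-alike's right edge is at about (341,381).

Run:
```python
from h import *
w=np.load("w1.npy");t=(w[:3],w[3:]);J0=np.load("fit.npy")[:3]
px=lambda P:(proj("wrist",P,t)+.5)*1.5-.5
pts=[(-50,165,12),(100,165,12),(-50,-195,12),(-5,5,163)];uv=np.array([(383,160),(538,161),(382,472),(441,387)],float)
tr=lambda v:[(-26,v[3],33),(26,v[3],33),(-26,v[4],33)];tu=np.array([(409,171),(466,171),(403,454)],float)
f=lambda v:np.r_[(px(place(v,pts))-uv).ravel(),(px(place(v,tr(v)))-tu).ravel()]
r=least_squares(f,[*J0,150,-150],x_scale=[.01,.01,.01,10,10],loss="soft_l1");v=r.x
print(v.round(4),np.degrees(v[2]));print(f(v).reshape(-1,2).round(1).tolist())
def jig(uv,z,J=v):
    q=least_squares(lambda q:(px([q[0],q[1],z/1000])-uv).ravel(),[.57,-.1]).x
    d=q-J[:2];c,s=np.cos(J[2]),np.sin(J[2]);return (np.array([c*d[0]+s*d[1],-s*d[0]+c*d[1]])*1000).round(1),q.round(4)
print("lip end",jig((456,247),33),jig((413,247),33),"stop",jig((436,187),33))
print("stem foot +y",jig((430,378),36),"stem left",jig((415,400),78))
print("white",jig((341,381),8),jig((341,381),62),jig((317,352),8))
print("rings",jig((236,121),5)[1],jig((229,226),5)[1],"cap",jig((658,80),0))
print("mat corner",jig((446,37),6)[1],place(np.load("fit.npy")[3:],[(-70,-70,6),(70,-70,6),(-70,70,6)]).round(3).tolist())
np.save("jig.npy",v[:3])
```

```text
[ 5.677000e-01 -1.120000e-01  1.290000e-02  1.545344e+02 -1.511736e+02] 0.7410736491772573
[[-0.8, -1.2], [1.3, -0.7], [-0.6, 0.8], [2.5, 4.2], [-0.4, -0.2], [-0.3, 0.2], [-0.3, -0.0]]
lip end (array([20.7, 84.5]), array([ 0.5873, -0.0273])) (array([-20.4,  84.3]), array([ 0.5462, -0.028 ])) stop (array([ -0.5, 140.3]), array([0.5653, 0.0282]))
stem foot +y (array([  0.6, -53.6]), array([ 0.5689, -0.1656])) stem left (array([-18. , -54.2]), array([ 0.5504, -0.1664]))
white (array([-95.5, -73. ]), array([ 0.4731, -0.1863])) (array([-89.6, -43.1]), array([ 0.4787, -0.1563])) (array([-120.9,  -37.5]), array([ 0.4473, -0.1511]))
rings [0.3761 0.0855] [ 0.3613 -0.0147] cap (array([212. , 241.2]), array([0.7766, 0.1319]))
mat corner [0.5713 0.1597] [[0.449, 0.221, 0.006], [0.575, 0.161, 0.006], [0.509, 0.348, 0.006]]
```

```bash
python3 - <<'E'
from h import *
J=np.load("jig.npy");w=np.load("w1.npy")
def tri(ps):
    f=lambda q:np.concatenate([(proj(n,q,(w[:3],w[3:]))-u).ravel() for n,u in ps])
    r=least_squares(f,[.5,-.2,.05]);q=r.x;d=q[:2]-J[:2];c,s=np.cos(J[2]),np.sin(J[2])
    return (1e3*np.array([c*d[0]+s*d[1],-s*d[0]+c*d[1],q[2]])).round(1),r.fun.round(1)
W=lambda l:(np.array(l)+.5)/1.5-.5
print("white foot front/top?",tri([("side",A((278,372))),("scene",B((300,92))),("wrist",W((294,425)))])) # prong tip
print("white stem mid",tri([("side",A((273,440))),("scene",B((307,135)))]))
print("blue",tri([("side",[281,340]),("scene",B((186,137)))]))
# model of the gripper sides: tool-frame y for bits at assumed x
E
python3 - <<'E'
import cv2
from h import *
a=cv2.imread("pics/side0.png")[225:365,220:320]
cv2.imwrite("pics/c3.png",cv2.resize(a,None,fx=4,fy=4,interpolation=cv2.INTER_CUBIC))
# predicted white model in c3 handled by eye
E
```

```text
white foot front/top? (array([-127.7,  -69.3,   96.4]), array([-2.5,  1.2, -0.9, -3.2,  2. , -0.5]))
white stem mid (array([-121.6,  -63. ,   40.8]), array([-0.4, -0.2, -0.6,  0.3]))
blue (array([-115.9, -204.6,   13.1]), array([-0.3, -0.1, -0.5,  0.2]))
```

View pics/c3.png

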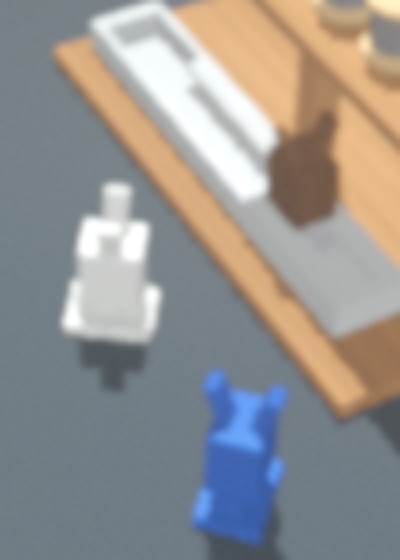

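>>> {"op": "send_rows", "data": {
  "steps": [
    [-0.05, -0.027, 0, 0, 0.6],
    [-0.1, -0.027, 0, 0, 0.6],
    [-0.15, -0.027, 0, 0, 0.6],
    [-0.2, -0.027, 0, 0, 0.6],
    [-0.202, -0.027, 0.04, 0, 0.6],
    [-0.202, -0.027, 0.08, 0, 0.6],
    [-0.202, -0.027, 0.11, 0, 0.6],
    [-0.202, -0.027, 0.14, 0, 0.6],
    [-0.202, -0.027, 0.17, 0, 0.6],
    [-0.202, -0.027, 0.19, 0, 0.6],
    [-0.202, -0.027, 0.2, 0, 0.6],
    [-0.202, -0.027, 0.2, 0, 0.6]
  ]
}}

```text
time: 3.3
eef_pos: [0.4938, -0.2247, 0.098]
tcp_rot: [0.7, 0.714, -0.0, -0.002]
contact_force: [-0.0, 0.5, 0.2]
opening: 0.796
finger_force: 0.0
```

Run:
```python
from h import *
s=ctrl.get_state(); im=ctrl.read_camera("wrist"); im2=ctrl.read_camera("side")[180:380,170:370]
print(s["time"],s["eef_pos"].round(4),s["tcp_rot"].round(4),s["opening"])
im2=cv2.resize(im2,(384,384),interpolation=cv2.INTER_CUBIC)
cv2.imwrite("pics/w2.png",cv2.resize(np.hstack([im,im2]),None,fx=.89,fy=.89)[...,::-1])
```

```text
3.3 [ 0.4938 -0.2247  0.098 ] [ 7.001e-01  7.141e-01 -2.000e-04 -1.600e-03] 0.7964525528567012
```

View pics/w2.png

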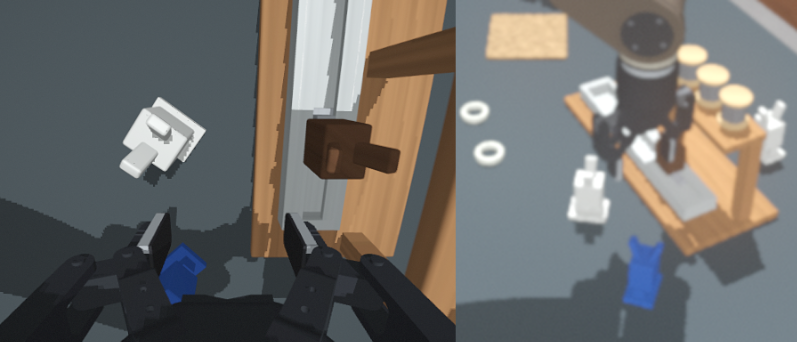

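The walnut support is at (340,150), with the +x finger behind it and to its left. The white look-alike at (160,135) is just left of the finger's sweep. I'll descend beside the ledge, then ease in towards +x.

>>> {"op": "send_rows", "data": {
  "steps": [
    [0, 0, 0.02, 0, 0.6],
    [0, 0, 0.04, 0, 0.6],
    [0, 0, 0.052, 0, 0.6],
    [0, 0, 0.052, 0, 0.6],
    [0, 0.005, 0.052, 0, 0.6],
    [0, 0.01, 0.052, 0, 0.6],
    [0, 0.015, 0.052, 0, 0.6],
    [0, 0.018, 0.052, 0, 0.6],
    [0, 0.02, 0.052, 0, 0.6],
    [0, 0.022, 0.052, 0, 0.6],
    [0, 0.024, 0.052, 0, 0.6],
    [0, 0.024, 0.052, 0, 0.6]
  ]
}}

```text
time: 4.6
eef_pos: [0.5187, -0.226, 0.0469]
tcp_rot: [0.701, 0.713, 0.0, 0.0]
contact_force: [2.7, -0.0, -10.3]
opening: 0.797
finger_force: 0.0
```

>>> {"op": "send_rows", "data": {
  "steps": [
    [0, 0, 0, 0, 0.6],
    [0, 0, 0, 0, 0.6]
  ]
}}

```text
time: 4.8
eef_pos: [0.5186, -0.226, 0.047]
tcp_rot: [0.701, 0.713, 0.0, 0.0]
contact_force: [4.2, 0.8, -10.7]
opening: 0.8
finger_force: 0.0
```

Run:
```python
from h import *
s=ctrl.get_state(); im=ctrl.read_camera("wrist"); im2=ctrl.read_camera("scene")[110:270,120:280]
print(s["time"],s["eef_pos"].round(4),s["contact_force"].round(1),s["wrist_torque"].round(2))
im2=cv2.resize(im2,(384,384),interpolation=cv2.INTER_CUBIC)
cv2.imwrite("pics/w3.png",cv2.resize(np.hstack([im,im2]),None,fx=.89,fy=.89)[...,::-1])
```

```text
4.8 [ 0.5186 -0.226   0.047 ] [  4.2   0.8 -10.7] [-0.01  0.42  0.01]
```

View pics/w3.png

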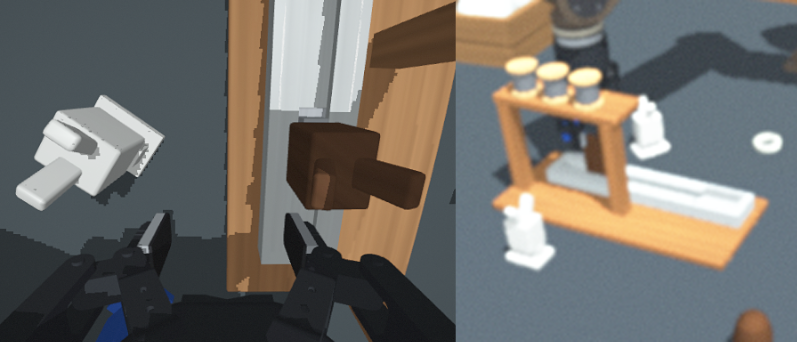

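>>> {"op": "send_rows", "data": {
  "steps": [
    [0, 0, -0.002, 0, 0.6],
    [0, 0, -0.002, 0, 0.6],
    [0, 0, -0.002, 0, 0.6]
  ]
}}

```text
time: 5.2
eef_pos: [0.5168, -0.2254, 0.0474]
tcp_rot: [0.701, 0.713, -0.001, -0.002]
contact_force: [3.6, -2.0, -19.9]
opening: 0.797
finger_force: 0.0
```

>>> {"op": "send_rows", "data": {
  "steps": [
    [0, 0, 0.003, 0, 0.6],
    [0, -0.002, 0.005, 0, 0.6],
    [0, -0.002, 0.005, 0, 0.6],
    [0, -0.002, 0.005, 0, 0.6]
  ]
}}

```text
time: 5.6
eef_pos: [0.5181, -0.2275, 0.0465]
tcp_rot: [0.701, 0.713, 0.001, 0.003]
contact_force: [-0.1, -0.3, -0.9]
opening: 0.802
finger_force: 0.0
```

>>> {"op": "send_rows", "data": {
  "steps": [
    [0.003, 0, 0, 0, 0.6],
    [0.006, 0, 0, 0, 0.6],
    [0.009, 0, 0, 0, 0.6],
    [0.012, 0, 0, 0, 0.6],
    [0.015, 0, 0, 0, 0.6],
    [0.018, 0, 0, 0, 0.6],
    [0.021, 0, 0, 0, 0.6],
    [0.024, 0, 0, 0, 0.6],
    [0.027, 0, 0, 0, 0.6],
    [0.03, 0, 0, 0, 0.6],
    [0.033, 0, 0, 0, 0.6],
    [0.036, 0, 0, 0, 0.6]
  ]
}}

```text
time: 6.8
eef_pos: [0.5158, -0.191, 0.0448]
tcp_rot: [0.701, 0.713, -0.001, 0.001]
contact_force: [-2.7, -5.3, 1.9]
opening: 0.799
finger_force: 2.3
```

>>> {"op": "send_rows", "data": {
  "steps": [
    [0.004, 0, 0, 0, 0.6],
    [0.008, 0, 0, 0, 0.6],
    [0.012, 0, 0, 0, 0.6],
    [0.016, 0, 0, 0, 0.6],
    [0.02, 0, 0, 0, 0.6],
    [0.024, 0, 0, 0, 0.6]
  ]
}}

```text
time: 7.4
eef_pos: [0.5154, -0.1661, 0.0445]
tcp_rot: [0.701, 0.713, -0.0, 0.0]
contact_force: [-2.1, -5.0, 1.8]
opening: 0.802
finger_force: 2.3
```

Run:
```python
from h import *
s=ctrl.get_state(); im=ctrl.read_camera("wrist")
print(s["time"],s["eef_pos"].round(4),s["contact_force"].round(1),s["wrist_torque"].round(2))
cv2.imwrite("pics/w4.png",im[...,::-1])
```

```text
7.4 [ 0.5154 -0.1661  0.0445] [-2.1 -5.   1.8] [-0.71  0.27 -0.16]
```

View pics/w4.png

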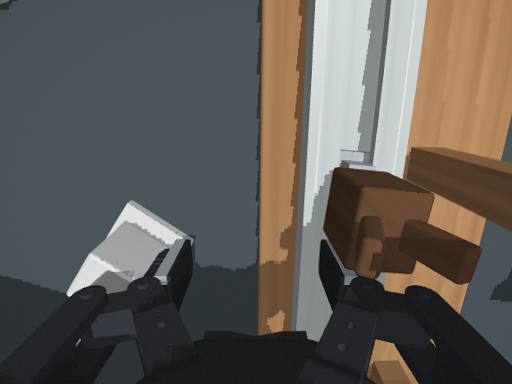

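The support slides ahead of the finger, at picture position (380,220), and the white look-alike is passing on the left. I keep pushing.

>>> {"op": "send_rows", "data": {
  "steps": [
    [0.005, 0, 0, 0, 0.6],
    [0.012, 0, 0, 0, 0.6],
    [0.019, 0, 0, 0, 0.6],
    [0.026, 0, 0, 0, 0.6],
    [0.033, 0, 0, 0, 0.6],
    [0.04, 0, 0, 0, 0.6],
    [0.047, 0, 0, 0, 0.6],
    [0.054, 0, 0, 0, 0.6],
    [0.061, 0, 0, 0, 0.6],
    [0.068, 0, 0, 0, 0.6],
    [0.074, 0, 0, 0, 0.6],
    [0.078, 0, 0, 0, 0.6]
  ]
}}

```text
time: 8.65
eef_pos: [0.5144, -0.0881, 0.0446]
tcp_rot: [0.701, 0.713, 0.0, 0.001]
contact_force: [-0.4, -5.5, 1.9]
opening: 0.799
finger_force: 2.6
```

>>> {"op": "send_rows", "data": {
  "steps": [
    [0.003, 0, 0, 0, 0.6],
    [0.006, 0, 0, 0, 0.6],
    [0.009, 0, 0, 0, 0.6],
    [0.012, 0, 0, 0, 0.6],
    [0.015, 0, 0, 0, 0.6],
    [0.018, 0, 0, 0, 0.6],
    [0.021, 0, 0, 0, 0.6],
    [0.024, 0, 0, 0, 0.6],
    [0.027, 0, 0, 0, 0.6],
    [0.03, 0, 0, 0, 0.6],
    [0.033, 0, 0, 0, 0.6],
    [0.036, 0, 0, 0, 0.6]
  ]
}}

```text
time: 9.85
eef_pos: [0.5132, -0.052, 0.0443]
tcp_rot: [0.701, 0.713, -0.0, 0.0]
contact_force: [1.1, -3.0, 0.4]
opening: 0.803
finger_force: 1.2
```

>>> {"op": "send_rows", "data": {
  "steps": [
    [0.002, 0, 0, 0, 0.6],
    [0.004, 0, 0, 0, 0.6],
    [0.006, 0, 0, 0, 0.6],
    [0.008, 0, 0, 0, 0.6],
    [0.01, 0, 0, 0, 0.6],
    [0.012, 0, 0, 0, 0.6]
  ]
}}

```text
time: 10.45
eef_pos: [0.513, -0.0401, 0.0443]
tcp_rot: [0.701, 0.713, -0.0, -0.0]
contact_force: [2.3, -1.7, 0.9]
opening: 0.8
finger_force: 1.2
```

>>> {"op": "send_rows", "data": {
  "steps": [
    [0.001, 0, 0, 0, 0.6],
    [0.002, 0, 0, 0, 0.6],
    [0.003, 0, 0, 0, 0.6],
    [0.004, 0, 0, 0, 0.6],
    [0.005, 0, 0, 0, 0.6],
    [0.006, 0, 0, 0, 0.6],
    [0.007, 0, 0, 0, 0.6]
  ]
}}

```text
time: 11.15
eef_pos: [0.5129, -0.0332, 0.0443]
tcp_rot: [0.701, 0.713, -0.0, 0.0]
contact_force: [1.4, -1.5, 0.2]
opening: 0.795
finger_force: 1.2
```

>>> {"op": "send_rows", "data": {
  "steps": [
    [0.001, 0, 0, 0, 0.6],
    [0.002, 0, 0, 0, 0.6],
    [0.003, 0, 0, 0, 0.6],
    [0.004, 0, 0, 0, 0.6]
  ]
}}

```text
time: 11.55
eef_pos: [0.5129, -0.0292, 0.0443]
tcp_rot: [0.701, 0.713, -0.0, 0.0]
contact_force: [2.3, -2.9, 0.4]
opening: 0.802
finger_force: 1.2
```

>>> {"op": "send_rows", "data": {
  "steps": [
    [0.001, 0, 0, 0, 0.6],
    [0.002, 0, 0, 0, 0.6],
    [0.003, 0, 0, 0, 0.6]
  ]
}}

```text
time: 11.85
eef_pos: [0.5128, -0.0262, 0.0443]
tcp_rot: [0.701, 0.713, -0.0, 0.0]
contact_force: [1.3, -2.3, 0.8]
opening: 0.797
finger_force: 1.2
```

>>> {"op": "send_rows", "data": {
  "steps": [
    [0.001, 0, 0, 0, 0.6],
    [0.002, 0, 0, 0, 0.6]
  ]
}}

```text
time: 12.05
eef_pos: [0.5128, -0.0242, 0.0443]
tcp_rot: [0.701, 0.713, -0.0, 0.0]
contact_force: [0.9, -3.0, 0.5]
opening: 0.797
finger_force: 1.2
```

>>> {"op": "send_rows", "data": {
  "steps": [
    [0.001, 0, 0, 0, 0.6],
    [0.002, 0, 0, 0, 0.6]
  ]
}}

```text
time: 12.25
eef_pos: [0.5128, -0.0222, 0.0444]
tcp_rot: [0.701, 0.713, 0.0, 0.0]
contact_force: [1.0, -2.2, 0.9]
opening: 0.801
finger_force: 1.3
```

>>> {"op": "send_rows", "data": {
  "steps": [
    [0.001, 0, 0, 0, 0.6],
    [0.002, 0, 0, 0, 0.6]
  ]
}}

```text
time: 12.45
eef_pos: [0.5129, -0.021, 0.0447]
tcp_rot: [0.701, 0.714, -0.001, 0.001]
contact_force: [-0.6, -8.4, 4.4]
opening: 0.8
finger_force: 3.9
```

The stop is felt: force 8 N with the tool lagging. I back off, rise, turn a quarter and centre over the support.

>>> {"op": "send_rows", "data": {
  "steps": [
    [-0.015, 0, 0, 0, 0.6],
    [-0.015, 0, -0.04, 0, 0.6],
    [-0.015, 0, -0.08, 0, 0.6],
    [-0.015, 0, -0.12, -8, 1],
    [0.027, 0.054, -0.12, -90, 1],
    [0.027, 0.054, -0.12, -90, 1],
    [0.027, 0.054, -0.12, -90, 1],
    [0.027, 0.054, -0.12, -90, 1],
    [0.027, 0.054, -0.12, -90, 1],
    [0.027, 0.054, -0.12, -90, 1],
    [0.027, 0.054, -0.12, -90, 1],
    [0.027, 0.054, -0.12, -90, 1]
  ]
}}

```text
time: 13.65
eef_pos: [0.5651, 0.0077, 0.1633]
tcp_rot: [0.103, 0.995, 0.001, -0.002]
contact_force: [0.6, 0.1, -0.3]
opening: 1.003
finger_force: 0.0
```

>>> {"op": "send_rows", "data": {
  "steps": [
    [0, 0, 0, -13, 1],
    [0, 0, 0, -13, 1],
    [0, 0, 0, -13, 1]
  ]
}}

```text
time: 13.95
eef_pos: [0.5652, 0.0076, 0.1633]
tcp_rot: [-0.007, 1.0, 0.001, -0.001]
contact_force: [0.2, 0.4, -0.1]
opening: 1.001
finger_force: 0.0
```

Run:
```python
from h import *
s=ctrl.get_state(); im=ctrl.read_camera("wrist")
w=np.r_[s["eef_pos"],s["tcp_rot"]];np.save("w5.npy",w);t=(w[:3],w[3:])
print(s["time"],w.round(4),s["contact_force"].round(1),"yaw",np.degrees(2*np.arctan2(w[4],w[3])))
J=np.load("jig.npy")
for y in (116,121,126):
  P=[(a,y+b,c) for c in(78,) for a,b in((-15,-18),(-15,18),(15,18),(15,-18))]
  print(y,proj("wrist",place(J,P),t).round(0).tolist())
cv2.imwrite("pics/w5.png",cv2.resize(im[...,::-1],(768,576),interpolation=cv2.INTER_CUBIC))
hsv=cv2.cvtColor(im,cv2.COLOR_RGB2HSV);m=((hsv[...,0]<14)&(hsv[...,1]>90)&(hsv[...,2]<110)).astype(np.uint8)
n,l,st,c=cv2.connectedComponentsWithStats(m)
for i in range(1,n):
  if st[i,4]>150:print(st[i],c[i].round(0))
```

```text
13.95 [ 5.652e-01  7.600e-03  1.633e-01 -6.700e-03  1.000e+00  7.000e-04
 -1.500e-03] [ 0.2  0.4 -0.1] yaw 180.7658013939901
116 [[229.0, 187.0], [274.0, 187.0], [273.0, 221.0], [230.0, 221.0]]
121 [[235.0, 187.0], [280.0, 187.0], [279.0, 221.0], [236.0, 221.0]]
126 [[241.0, 187.0], [286.0, 187.0], [285.0, 221.0], [242.0, 221.0]]
[ 234  174   43   61 1377] [253. 197.]
```

>>> {"op": "send_rows", "data": {
  "steps": [
    [0, -0.001, 0.02, 0, 1],
    [0, -0.001, 0.05, 0, 1],
    [0, -0.001, 0.075, 0, 1],
    [0, -0.001, 0.095, 0, 1],
    [0, -0.001, 0.108, 0, 1],
    [0, -0.001, 0.115, 0, 1],
    [0, -0.001, 0.115, 0, 1]
  ]
}}

```text
time: 14.7
eef_pos: [0.5657, 0.0067, 0.0485]
tcp_rot: [-0.007, 1.0, 0.0, -0.001]
contact_force: [-0.2, -0.0, 0.6]
opening: 0.998
finger_force: 0.0
```

>>> {"op": "send_rows", "data": {
  "steps": [
    [0, 0, 0, 0, 0.2],
    [0, 0, 0, 0, 0.1],
    [0, 0, 0, 0, 0],
    [0, 0, 0, 0, -0.1],
    [0, 0, 0, 0, -0.2],
    [0, 0, 0, 0, -0.3],
    [0, 0, 0, 0, -0.4],
    [0, 0, 0, 0, -0.4]
  ],
  "squeeze": 20
}}

```text
time: 15.5
eef_pos: [0.5667, 0.0068, 0.0501]
tcp_rot: [-0.007, 1.0, 0.0, 0.0]
contact_force: [-0.5, 2.2, 5.5]
opening: 0.415
finger_force: 21.9
```

>>> {"op": "send_rows", "data": {
  "steps": [
    [0, 0, -0.002, 0, -0.5],
    [0, 0, -0.005, 0, -0.5],
    [0, 0, -0.008, 0, -0.5]
  ],
  "squeeze": 40
}}

```text
time: 15.8
eef_pos: [0.5664, 0.0065, 0.0568]
tcp_rot: [-0.007, 1.0, -0.0, 0.0]
contact_force: [4.0, 0.4, -4.2]
opening: 0.418
finger_force: 40.3
```

>>> {"op": "send_rows", "data": {
  "steps": [
    [0, 0, -0.004, 0, -0.5],
    [0, 0, -0.008, 0, -0.5],
    [0, 0, -0.012, 0, -0.5],
    [0, 0, -0.016, 0, -0.5]
  ]
}}

```text
time: 16.2
eef_pos: [0.5648, 0.0068, 0.0732]
tcp_rot: [-0.007, 1.0, 0.0, -0.002]
contact_force: [-0.5, 0.3, -2.3]
opening: 0.417
finger_force: 40.5
```

>>> {"op": "send_rows", "data": {
  "steps": [
    [0, 0, -0.02, 0, -0.5],
    [0, 0, -0.05, 0, -0.5],
    [0, 0, -0.08, 0, -0.5],
    [0, 0, -0.1, 0, -0.5],
    [0, 0, -0.1, 0, -0.5]
  ]
}}

```text
time: 16.7
eef_pos: [0.5677, 0.0064, 0.1772]
tcp_rot: [-0.007, 1.0, -0.001, 0.003]
contact_force: [1.1, -0.2, -2.2]
opening: 0.418
finger_force: 40.7
```

Run:
```python
from h import *
s=ctrl.get_state();im=ctrl.read_camera("wrist");print(s["time"],s["eef_pos"],s["contact_force"],s["opening"])
cv2.imwrite("pics/w6.png",im[...,::-1])
iv=lambda n,uv,z:least_squares(lambda q:(proj(n,[q[0],q[1],z])-uv).ravel(),[.6,.2]).x.round(3)
print(iv("scene",[380,292],0),iv("scene",[362,262],.1),iv("side",[207,165],.05),iv("side",[235,176],0),iv("scene",[434,290],0))
t=(s["eef_pos"],s["tcp_rot"]);print(proj("wrist",[[.5422,.2545,.006]],t))
for n in("scene","side"):
  i=ctrl.read_camera(n);cv2.imwrite(f"pics/{n}1.png",i[...,::-1])
  h=cv2.cvtColor(i,cv2.COLOR_RGB2HSV);m=cv2.inRange(h,(10,60,120),(25,200,255))
  k,l,st,c=cv2.connectedComponentsWithStats(m)
  print(n,proj(n,[.5422,.2545,.006]).round(1),[(st[j].tolist(),c[j].round(1).tolist()) for j in range(1,k) if 500<st[j,4]<3000])
```

```text
16.7 [0.56766852 0.00643502 0.17724376] [ 1.09036418 -0.20291587 -2.18373725] 0.418159161227147
[0.722 0.418] [0.751 0.368] [0.585 0.387] [0.674 0.359] [0.672 0.532]
[[477.80586952 158.55794373]]
scene [[329.4 225.9]] [([375, 0, 41, 17, 636], [394.9, 7.6]), ([407, 0, 26, 70, 976], [419.8, 32.8]), ([440, 37, 72, 44, 1130], [491.1, 63.3]), ([0, 48, 114, 48, 753], [56.2, 73.4]), ([0, 59, 57, 23, 503], [22.6, 68.6]), ([343, 101, 70, 30, 1273], [377.5, 114.1]), ([0, 151, 66, 56, 2058], [29.8, 184.3]), ([487, 161, 25, 46, 854], [501.3, 181.3]), ([295, 205, 71, 46, 1756], [330.1, 227.1]), ([182, 339, 89, 45, 2508], [226.1, 366.3]), ([265, 364, 44, 20, 561], [285.1, 376.1])]
side [[211.4 199.4]] [([188, 188, 47, 27, 1204], [211.7, 201.3])]
```

>>> {"op": "send_rows", "data": {
  "steps": [
    [0.002, 0.015, 0, 0, -0.5],
    [0.005, 0.045, 0, 0, -0.5],
    [0.008, 0.08, 0, 0, -0.5],
    [0.011, 0.115, 0, 0, -0.5],
    [0.014, 0.15, 0, 0, -0.5],
    [0.017, 0.185, 0, 0, -0.5],
    [0.02, 0.215, 0, 0, -0.5],
    [0.022, 0.235, 0.02, 0, -0.5],
    [0.022, 0.246, 0.045, 0, -0.5],
    [0.022, 0.246, 0.07, 0, -0.5],
    [0.022, 0.246, 0.09, 0, -0.5],
    [0.022, 0.246, 0.1, 0, -0.5]
  ]
}}

```text
time: 18.05
eef_pos: [0.5376, 0.2526, 0.0691]
tcp_rot: [-0.007, 1.0, -0.001, -0.004]
contact_force: [-0.2, -0.5, -2.9]
opening: 0.418
finger_force: 40.7
```

>>> {"op": "send_rows", "data": {
  "steps": [
    [0, 0, 0.01, 0, -0.5],
    [0, 0, 0.018, 0, -0.5],
    [0, 0, 0.022, 0, -0.5],
    [0, 0, 0.025, 0, -0.5],
    [0, 0, 0.025, 0, -0.5]
  ]
}}

```text
time: 18.55
eef_pos: [0.5411, 0.2523, 0.0485]
tcp_rot: [-0.007, 1.0, 0.0, 0.0]
contact_force: [-0.3, 0.1, -1.6]
opening: 0.414
finger_force: 40.7
```

>>> {"op": "send_rows", "data": {
  "steps": [
    [0, 0, 0.0015, 0, -0.5],
    [0, 0, 0.003, 0, -0.5],
    [0, 0, 0.0045, 0, -0.5],
    [0, 0, 0.006, 0, -0.5],
    [0, 0, 0.006, 0, -0.5]
  ]
}}

```text
time: 19.05
eef_pos: [0.5407, 0.2523, 0.042]
tcp_rot: [-0.007, 1.0, -0.0, -0.0]
contact_force: [0.2, 0.6, -4.1]
opening: 0.413
finger_force: 40.7
```

>>> {"op": "send_rows", "data": {
  "steps": [
    [0, 0, 0.001, 0, -0.5],
    [0, 0, 0.002, 0, -0.5]
  ]
}}

```text
time: 19.25
eef_pos: [0.5409, 0.2524, 0.0403]
tcp_rot: [-0.007, 1.0, 0.0, 0.0]
contact_force: [-0.3, 0.0, -2.2]
opening: 0.419
finger_force: 40.7
```

>>> {"op": "send_rows", "data": {
  "steps": [
    [0, 0, 0.001, 0, -0.5],
    [0, 0, 0.002, 0, -0.5]
  ]
}}

```text
time: 19.45
eef_pos: [0.5411, 0.2524, 0.0402]
tcp_rot: [-0.007, 1.0, -0.0, -0.0]
contact_force: [-6.1, -2.6, 11.5]
opening: 0.415
finger_force: 42.3
```

>>> {"op": "send_rows", "data": {
  "steps": [
    [0, 0, 0.001, 0, -0.5],
    [0, 0, 0.001, 0, -0.5]
  ]
}}

```text
time: 19.65
eef_pos: [0.5412, 0.2524, 0.0402]
tcp_rot: [-0.007, 1.0, -0.0, -0.001]
contact_force: [-5.9, -2.4, 12.5]
opening: 0.416
finger_force: 42.6
```

>>> {"op": "send_rows", "data": {
  "steps": [
    [0, 0, -0.001, 0, -0.4],
    [0, 0, -0.002, 0, -0.3],
    [0, 0, -0.002, 0, -0.2],
    [0, 0, -0.002, 0, -0.1],
    [0, 0, -0.002, 0, 0],
    [0, 0, -0.002, 0, 0.1],
    [0, 0, -0.002, 0, 0.3],
    [0, 0, -0.002, 0, 0.6],
    [0, 0, -0.002, 0, 1],
    [0, 0, -0.002, 0, 1]
  ],
  "squeeze": 20
}}

```text
time: 20.65
eef_pos: [0.5409, 0.2524, 0.0393]
tcp_rot: [-0.007, 1.0, 0.0, 0.0]
contact_force: [-0.1, -0.1, 0.2]
opening: 1.0
finger_force: 0.0
```

>>> {"op": "send_rows", "data": {
  "steps": [
    [0, 0, -0.01, 0, 1],
    [0, 0, -0.03, 0, 1],
    [0, 0, -0.06, 0, 1],
    [0, 0, -0.1, 0, 1],
    [0, 0, -0.15, 0, 1],
    [0.03, -0.02, -0.2, 0, 1],
    [0.03, -0.02, -0.2, 0, 1],
    [0.03, -0.02, -0.2, 0, 1]
  ]
}}

```text
time: 21.45
eef_pos: [0.5118, 0.232, 0.2427]
tcp_rot: [-0.007, 1.0, 0.001, 0.003]
contact_force: [0.8, -0.5, -0.0]
opening: 1.001
finger_force: 0.0
```

Run:
```python
from h import *
s=ctrl.get_state();print(s["time"],s["eef_pos"],s["contact_force"].round(1))
a=ctrl.read_camera("side")[130:330,140:340];b=ctrl.read_camera("wrist")
cv2.imwrite("pics/f.png",cv2.resize(np.hstack([b,cv2.resize(a,(384,384),interpolation=cv2.INTER_CUBIC)]),None,fx=.89,fy=.89)[...,::-1])
t=(s["eef_pos"],s["tcp_rot"]);print((.89*proj("wrist",[[.542,.252,.006],[.541,.252,.068],[.541,.252,.014]],t)).round())
```

```text
21.45 [0.51177878 0.23200149 0.24273532] [ 0.8 -0.5 -0. ]
[[240. 166.]
 [243. 179.]
 [240. 167.]]
```

View pics/f.png

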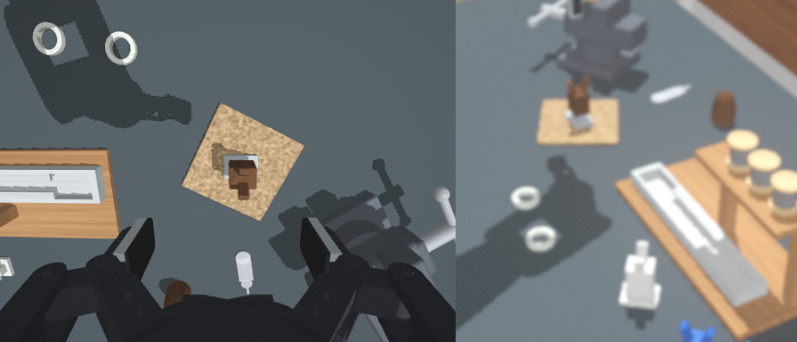

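The support stands upright on the mat at (242,172), close to the mat's centre at (243,163). The hand is clear, and the rings, lure and cap have not moved.

```bash
python3 -c "
from plant import ctrl
print(ctrl.sign_off())"
```

```text
the job is handed in; nothing more can be done
None
```

The support was slid to the end stop, lifted off, and now stands upright and released near the middle of the cork mat, with the lure, cap and guides left in place; the job was handed in at about 21.5 s, and no verdict came back.

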